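Send an oak stave through the UV sanitiser with the push stick

TASK

Lay the light oak stave flat in the infeed channel of the UV sanitiser and let go of it, then take the red push stick and push the stave from behind, through the low guarded opening, until it lies wholly out on the outfeed deck and the orange exit flap hangs shut again behind it. Then lay the stick back down on its black mat; keep the gripper off the guard, never touch the stave by hand once half of it is under the guard or beyond, and leave everything else on the bench (the dark stave too) where it is.

Things in the scene. Friction and masses are not known exactly. Their poses are not given: they have to be found in the camera images.
- machine: UV sanitiser, fixed; place and yaw vary. Origin at bench level under the guard's middle; +x is the feed direction (roughly the robot's -y). Flat aluminium deck 84 wide, top 35 above the bench: infeed x = -200 to -30, guard -30 to +30, outfeed +30 to +225. Blue rails 6 high on both sides of infeed and outfeed, inner faces at y = -31 and +31; infeed end open, outfeed stop 10 high at x = +219
- guard: white guard over the deck with an amber window on top and a yellow bar over its entrance; origin and axes the same as the machine's. Covers x = -30 to +30, 100 wide, top 113 above the bench; the straight passage through it is 62 wide and 38 high above the deck, in line with the channel between the rails
- mouth (a point): entrance of the guard passage: on the deck surface (35 above the bench), on the channel's centre line, in the plane of the guard's entrance face; axes as the machine's
- exit (a point): on the deck surface, on the centre line, in the plane of the exit flap (62 beyond the mouth); axes as the machine's
- flap (a joint): orange exit flap, 58 wide, 32 long, 3 thick, 30 g, hinged at the top of the passage (38 above the deck) and hanging freely over the exit; 0 = hanging shut, positive = swung outwards to the outfeed, it swings both ways to 1.4 rad and falls shut by its own weight. A stave under it props it open until the stave's tail is about 30 past the exit plane
- light_stave: the pale oak stave to be sent through, a plain block 120 long (x) x 50 wide (y) x 26 thick, about 0.11 kg, lying flat on the bench; origin at the centre of its underside, either end may lead
- dark_stave: dark toasted stave of the same size, a bystander; the two staves swap places
- stick: red push stick with a yellow tip, about 0.12 kg, lying flat on its mat: a bar 200 long (x = -100 to +100), 26 wide, 14 high, and near its rear an upright grip block 40 long (x = -85 to -45), 24 wide in y, its top 66 above the stick's underside. Origin at the centre of the bar's underside; +x points from the grip to the tip
- stick_tip (a point): middle of the stick's flat front end face (x = +100, 7 above its underside); axes as the stick's
- stick_handle (a point): point in the grip block at which to hold it, 165 behind the tip and 45 above the stick's underside; pinch across the stick's y (24 wide)
- mat: black rubber mat on the bench, 240 (x) x 100 (y) x 3 thick, origin at the centre of its underside, fixed; the stick starts on it, its tip towards the mat's +x, and must end on it
- beaker: glass beaker, 72 across, 100 tall, bystander; origin at its underside
- tumbler: steel tumbler, 80 across, 130 tall, bystander; origin at its underside
- tasting_cup: white plastic cup, 64 across, 60 tall, bystander; origin at its underside
- bung: blue barrel bung, 60 across, 45 tall, bystander; origin at its underside
- spoon: steel spoon, 170 long, lying flat, bystander

How it is judged:
By the outcome, as a careful person would: the job done as asked, in the order asked, and still so for the second after the job is handed in, with the robot touching nothing.
It also fails if it takes over 67 s, if anything falls off the work surface, if the arm or the gripper's body presses on something with over 40 N, if the wrist force passes 120 N, or if a joint passes its speed limit or range.

ROBOT

A 6-joint arm with a two-finger parallel gripper is mounted at the origin on the work surface. World frame = base frame: x ahead of the robot, y to its left, z up, the work surface at z = 0. Lengths are in m, angles in rad, forces in N, time in s.
With the tool pointing down it reaches from about 0.35 to 1 m from the base axis. Payload 7.1 kg.
Tool frame: the origin (TCP) lies on the mounting face of the last link; the fingertips stand 173 mm ahead of it and the grasp point (between the pads) lies 155 mm ahead of it (grip_depth is the distance from the TCP to the grasp point, in m); z points along the fingers, y is the line along which they close (so a half turn about z gives the same grasp; the last joint's range is limited). The gripper opens to 85 mm and grips with 20 to 120 N. Pads are 22 mm wide; open, the fingers measure 114 mm over their backs; the gripper's body (76 mm by 85 mm) begins 54 mm behind the grasp point. The pads swing forward as they close: fully open they stand 13 mm farther back than shut.
Start: joints at [-1.166, 0.423, 1.63, -0, 1.089, -0.019], TCP at [0.257, -0.57, 0.405] pointing down, gripper open.
Joint ranges: [-3, 3], [-0.9, 2.11], [0.09, 2.58], [-1.31, 4.45], [0.11, 2.69], [-2.54, 2.54]. Speed limits (rad/s): [2.39, 2.39, 3.01, 3.14, 3.14, 3.14].

INTERFACE

Orientations are given as a unit quaternion [w, x, y, z].
In Python, from station import * gives the robot as it stands.
- The arm moves only by the shell command python3 -m crank 'ROWS'. ROWS is JSON, a list of rows, each a list of 3 entries, a list of its own where there are three numbers: the turn, a rotation vector about the tool's x, y, z in rad, then the shift along the tool's x, y, z in cm, then the closure, from -1 (fully open) to 1 (shut). In form: [[[ax, ay, az], [tx, ty, tz], claw], ...]. A call has 1 to 8 rows; each row is the pose to reach, as a shift and turn from the pose commanded when the call began, along the tool's axes at that moment; what a row does not reach only later rows make up. A row lasts 1/8 s, in which the tool goes at most 62.5 mm and 10.7 degrees, less where a joint would pass 70% of its speed; a pose out of reach is approached as far as the arm can. A call with a gripper value outside its range is refused whole. The fingers move at their own pace and stop on an object; the grip force is fixed at half the most. Time passes only in rows, so rows that repeat a pose let the fingers close. It gives the time, the measured TCP pose, the force, the opening and the grip force at its end, in the units of the state.
- get_obs(): the state, without advancing time (a new reading comes with each control period).
- capture(name): name is "scene" or "top" or "wrist"; returns a dict with "frame" (384x512x3 uint8, red, green, blue), "fx", "fy", "cx", "cy" (pixels), "rvec" (rotation vector, rad) and "tvec" (3), from world to camera coordinates, as OpenCV has them. Camera axes: x right, y down, z forward; pixel columns grow to the right and rows downward; lengths in m; the calibration is good to about 2 mm. A picture is of the moment at which its call begins. There is no depth.
- hand_in(): hands the job in; it is judged then, once.
The state is a dict: "time": time; "joint_positions": joint angles; "joint_velocities": joint speeds; "tau": joint torques, N m; "eef_pos": TCP position; "ee_rot": TCP orientation; "force": force on the tool from outside, world axes, zero at the start; "wrist_torque": the same for the moment, N m; "width": finger opening in m; "gripper_force": force on a finger pad.
Only numpy, scipy, OpenCV 4.12 (cv2) and the standard library are available. Lean on these libraries where they do the work, as an engineer would, in place of code of your own. Each camera call takes 0.05 s, during which the arm holds its last target. There are 200 camera calls.

## Working session

There is one attempt and no reset: what is moved stays moved. The work goes in short steps, Python scripts to look and compute and a shell command to move; the robot and the scene stay as the last step left them, time stands still between calls to the robot, and variables do not carry over. Pictures are saved under pics/ and viewed, at most 10 in all, crops included, and the job is handed in when it is done.

```bash
ls; mkdir -p pics; python3 - <<'E'
from station import *
import cv2,numpy as np
o=get_obs();print({k:np.round(v,3) for k,v in o.items()})
for n in("scene","top"):
    c=capture(n);cv2.imwrite(f"pics/{n}0.png",c["frame"][:,:,::-1]);print(n,c["fx"],c["cx"],c["cy"],c["rvec"],c["tvec"])
E
```

```text
pics
{'time': np.float64(0.0), 'joint_positions': array([-1.166,  0.424,  1.631,  0.   ,  1.089, -0.019]), 'joint_velocities': array([-0.001, -0.001, -0.002, -0.001, -0.001, -0.001]), 'tau': array([ 3.0000e-03, -5.5738e+01, -2.8174e+01,  0.0000e+00,  7.0000e-03,
       -0.0000e+00]), 'eef_pos': array([ 0.257, -0.569,  0.404]), 'ee_rot': array([-0.001,  0.978,  0.21 , -0.   ]), 'force': array([0.913, 0.432, 0.705]), 'wrist_torque': array([-0.014,  0.012,  0.007]), 'gripper_force': np.float64(0.0), 'width': np.float64(0.085)}
scene 372.96661346438805 264.9065675507298 190.29979362830048 [ 0.70765134  2.55074676 -1.18013183] [ 0.49352337 -0.12918676  1.44551318]
top 353.7641192653017 254.30919706356738 186.18227180044977 [ 2.23678119 -2.17413934  0.08024906] [-0.02394255  0.58549462  1.05073944]
```

View pics/scene0.png

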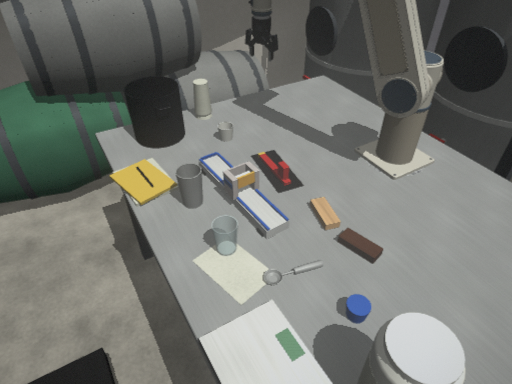

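View pics/top0.png

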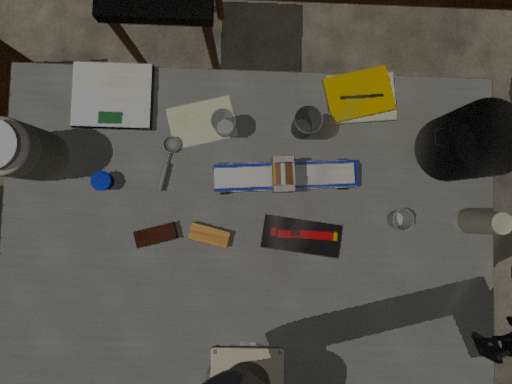

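The top view shows the light stave at (209,235), the dark one at (156,235), and the machine from (214,178) to (358,173) with its guard at (284,174). The stick lies on its mat at (303,236) with the tip to the right (335,237). Feed runs to the right, which is -y.

```bash
cat > h.py <<'E'
from station import *
import cv2,numpy as np
from scipy.spatial.transform import Rotation as R
def cast(c,uv,z):
    uv=np.atleast_2d(uv).astype(float)
    M=cv2.Rodrigues(np.array(c["rvec"],float))[0];t=np.array(c["tvec"],float).ravel()
    d=np.c_[(uv[:,0]-c["cx"])/c["fx"],(uv[:,1]-c["cy"])/c["fy"],np.ones(len(uv))]@M
    o=-M.T@t; s=(z-o[2])/d[:,2]; return (o+d*s[:,None])[:,:2]
def mask(c,lo,hi,roi=None):
    m=cv2.inRange(cv2.cvtColor(c["frame"],cv2.COLOR_RGB2HSV),np.array(lo),np.array(hi))
    if roi: k=np.zeros_like(m);x0,y0,x1,y1=roi;k[y0:y1,x0:x1]=255;m&=k
    return m
def rect(c,m,z,n=1):
    cs=sorted(cv2.findContours(m,cv2.RETR_EXTERNAL,cv2.CHAIN_APPROX_NONE)[0],key=cv2.contourArea)[::-1][:n]
    out=[]
    for k in cs:
        p=cast(c,k[:,0],z)
        (ce,s,a)=cv2.minAreaRect((p*1000).astype(np.float32))
        if s[0]<s[1]: s=s[::-1];a+=90
        out.append((np.round(ce,1),np.round(s,1),round((a+90)%180-90,1)))
    return out
def go(p,yaw_close):
    """shift (cm, tool axes) and turn about tool z so fingertips' grasp point gets to p (m), pads closing along world angle yaw_close (deg)"""
    o=get_obs();q=np.array(o["ee_rot"]);r=R.from_quat(q[[1,2,3,0]])
    tgt=np.array(p)+[0,0,0.155]
    sh=r.inv().apply(tgt-o["eef_pos"])*100
    y=r.apply([0,1,0]);cur=np.degrees(np.arctan2(y[1],y[0]))
    d=(yaw_close-cur+90)%180-90
    print("shift cm",np.round(sh,2),"az",round(-np.radians(d),3),"tool x,y,z world",np.round(r.as_matrix().T,3).tolist(),"j6",round(o["joint_positions"][5],2))
E
python3 - <<'E'
from h import *
c=capture("top")
print("light",rect(c,mask(c,(5,60,90),(25,255,255),(185,215,235,255)),.026))
print("rails",rect(c,mask(c,(105,120,60),(125,255,255),(205,150,370,200)),.041,5))
red=mask(c,(0,120,80),(8,255,255),(255,210,345,262))|mask(c,(170,120,80),(180,255,255),(255,210,345,262))
yel=mask(c,(18,100,80),(35,255,255),(255,210,345,262))
print("stick",rect(c,red|yel,.014,2),"tip",rect(c,yel,.014))
print("guard",rect(c,mask(c,(0,0,120),(30,255,255),(268,150,300,197)),.113))
ov=c["frame"][130:270,180:370,::-1];cv2.imwrite("pics/z.png",cv2.resize(ov,None,fx=4,fy=4,interpolation=cv2.INTER_CUBIC))
E
```

```text
light [(array([437.6, 124.9]), array([120.5,  50.6]), 76.3)]
rails [(array([ 632.5, -256.4]), array([107.7,  74.4]), -88.3), (array([576.9,  29. ]), array([164.6,   6.1]), -85.9), (array([646.7,  32.6]), array([168. ,   6.1]), -86.1), (array([ 659.8, -163.7]), array([77.3,  5.3]), -85.9), (array([ 591.3, -168. ]), array([11.8,  3. ]), -88.3)]
stick [(array([ 446.4, -170. ]), array([181.1,  28.7]), 88.6), (array([451.6, -68.7]), array([20.9, 15. ]), 1.5)] tip [(array([ 442.6, -255.1]), array([25.2, 11.4]), -8.6)]
guard [(array([609.9, -85.9]), array([74.3, 55. ]), 1.6)]
```

View pics/z.png

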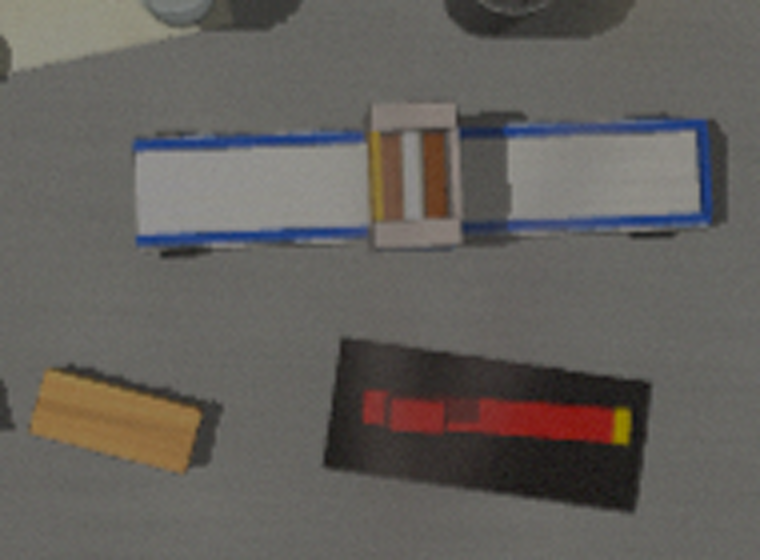

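The crop confirms the layout: the machine's infeed is at left with its yellow entrance bar, the stave is clear of the dark one, and the stick's grip is near its left end. The measured sizes match (stave 120.5 x 50.6).

```bash
python3 - <<'E'
from h import *
go((.4376,.1249,.15),-13.7)
E
```

```text
shift cm [ 45.02 -55.86   9.98] az -0.908 tool x,y,z world [[0.912, 0.411, 0.0], [0.411, -0.912, -0.001], [-0.0, 0.001, -1.0]] j6 -0.02
```

```bash
python3 -m crank '[[[0,0,-0.15],[5,-3,0],-1],[[0,0,-0.3],[9,-7,0],-1],[[0,0,-0.45],[13,-12,0],-1],[[0,0,-0.6],[17,-16.5,0],-1],[[0,0,-0.75],[21,-21,0],-1],[[0,0,-0.908],[25,-25.5,0],-1],[[0,0,-0.908],[29,-30,0],-1],[[0,0,-0.908],[32,-34.5,0],-1]]'; python3 - <<'E'
from h import *
go((.4376,.1249,.13),-13.7)
E
```

```text
time: 1.15
eef_pos: [0.4073, -0.1217, 0.4049]
ee_rot: [0.0, 0.786, 0.618, 0.0]
force: [0.4, -0.4, 0.5]
width: 0.0854
gripper_force: 0.0
shift cm [24.68 -2.89 11.99] az 0.0 tool x,y,z world [[0.236, 0.972, 0.0], [0.972, -0.236, 0.001], [0.001, -0.0, -1.0]] j6 -0.08
```

```bash
python3 -m crank '[[[0,0,0],[6,-0.7,3],-1],[[0,0,0],[12,-1.4,6],-1],[[0,0,0],[18,-2.1,9],-1],[[0,0,0],[23,-2.7,12],-1],[[0,0,0],[24.7,-2.9,12],-1],[[0,0,0],[24.7,-2.9,12],-1],[[0,0,0],[24.7,-2.9,12],-1]]'; python3 - <<'E'
from h import *
c=capture("wrist");cv2.imwrite("pics/w1.png",c["frame"][:,:,::-1])
m=mask(c,(5,60,90),(25,255,255));print(rect(c,m,.026,2))
go((.4376,.1249,.026),-13.7)
E
```

```text
time: 2.02
eef_pos: [0.437, 0.1228, 0.2848]
ee_rot: [0.0, 0.786, 0.618, -0.0]
force: [-0.0, 0.5, 0.7]
width: 0.0854
gripper_force: 0.0
[(array([438.6, 126.7]), array([121.3,  50. ]), 76.6)]
shift cm [ 2.50e-01 -1.00e-02  1.04e+01] az -0.001 tool x,y,z world [[0.237, 0.971, -0.0], [0.971, -0.237, 0.0], [0.0, -0.0, -1.0]] j6 0.49
```

View pics/w1.png

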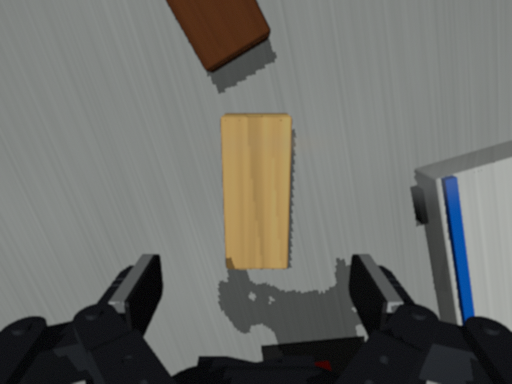

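The wrist view shows the stave centred between the open fingers, at columns 222-292. It agrees with the top view within 2 mm, so I'm going down to grasp.

```bash
python3 -m crank '[[[0,0,0],[0.3,0,4],-1],[[0,0,0],[0.3,0,8],-1],[[0,0,0],[0.3,0,10.4],-1],[[0,0,0],[0.3,0,10.4],-1],[[0,0,0],[0.3,0,10.4],1],[[0,0,0],[0.3,0,10.4],1],[[0,0,0],[0.3,0,10.4],1],[[0,0,0],[0.3,0,10.4],1]]'; python3 -m crank '[[[0,0,0],[0,0,0],1],[[0,0,0],[0,0,0],1],[[0,0,0],[0,0,-4],1],[[0,0,0],[0,0,-9],1],[[0,0,0],[0,0,-12],1],[[0,0,0],[0,0,-12],1]]'; python3 - <<'E'
from h import *
import numpy as np
c=capture("wrist");m=mask(c,(5,60,90),(25,255,255))
z=get_obs()["eef_pos"][2]-.155
print(z,rect(c,m,z,1))
f=np.array([.068,-.9977]);p=np.array([.6198,-.084])-.12*f;print(p)
go((*p,.12),3.9)
E
```

```text
time: 3.08
eef_pos: [0.4384, 0.1261, 0.1823]
ee_rot: [0.001, 0.786, 0.618, 0.001]
force: [-1.3, -3.4, 9.7]
width: 0.0485
gripper_force: 61.9
time: 3.82
eef_pos: [0.4385, 0.1264, 0.3036]
ee_rot: [0.001, 0.786, 0.618, 0.003]
force: [0.8, 0.3, -1.3]
width: 0.0485
gripper_force: 63.5
0.14706521341661385 [(array([441.6, 134.9]), array([108.5,  49.6]), 76.5)]
[0.61164  0.035724]
shift cm [-4.68 19.01  2.76] az -0.307 tool x,y,z world [[0.237, 0.972, 0.002], [0.972, -0.237, 0.003], [0.003, 0.001, -1.0]] j6 0.49
```

```bash
python3 -m crank '[[[0,0,0],[0,0,5],1],[[0,0,0],[0,0,9],1],[[0,0,0],[0,0,11.5],1],[[0,0,0],[0,0,12],1],[[0,0,0],[0,0,12],1],[[0,0,0],[0,0,12],-1],[[0,0,0],[0,0,12],-1],[[0,0,0],[0,0,11.2],-1]]'; python3 -m crank '[[[0,0,0],[0,0,0],-1],[[0,0,0],[0,0,0],1],[[0,0,0],[0,0,0],1],[[0,0,0],[0,0,0],1],[[0,0,0],[0,0,0],1],[[0,0,0],[0,0,0],1]]'; python3 -m crank '[[[0,0,0],[0,0,-4],1],[[0,0,0],[0,0,-9],1],[[0,0,0],[0,0,-12],1],[[0,0,0],[0,0,-12],1]]';  python3 - <<'E'
from h import *
c=capture("wrist");cv2.imwrite("pics/w2.png",c["frame"][:,:,::-1]);m=mask(c,(5,60,90),(25,255,255))
z=get_obs()["eef_pos"][2]-.155
print(z,rect(c,m,z,1))
go((0.6116,.0357,.12),3.9)
E
```

```text
time: 4.88
eef_pos: [0.4374, 0.126, 0.1881]
ee_rot: [-0.0, 0.786, 0.618, -0.001]
force: [0.2, -0.6, 0.4]
width: 0.0857
gripper_force: 0.0
time: 5.62
eef_pos: [0.4377, 0.1261, 0.1891]
ee_rot: [-0.0, 0.786, 0.618, -0.0]
force: [-1.4, -0.7, 8.9]
width: 0.0481
gripper_force: 60.9
time: 6.12
eef_pos: [0.4385, 0.1263, 0.3106]
ee_rot: [0.001, 0.786, 0.618, 0.002]
force: [-0.0, -0.1, -0.8]
width: 0.0477
gripper_force: 63.7
0.15421251766383512 [(array([441.3, 134.5]), array([109. ,  46.9]), 76.3)]
shift cm [-4.68 19.01  3.45] az -0.307 tool x,y,z world [[0.237, 0.972, 0.001], [0.972, -0.237, 0.002], [0.002, 0.001, -1.0]] j6 0.49
```

View pics/w2.png

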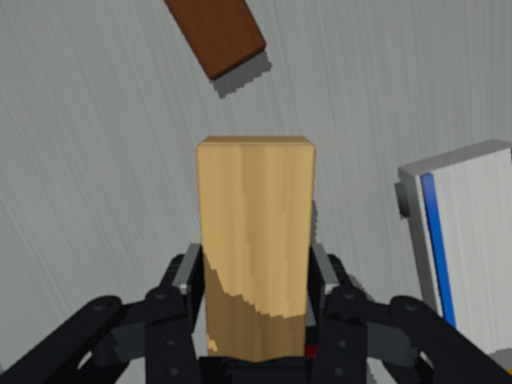

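The wrist view shows the stave held square between the pads, 34 mm of TCP-to-grip offset above its underside, clear of the rails. Next I carry it over the infeed.

```bash
python3 -m crank '[[[0,0,-0.1],[-1,4,0],1],[[0,0,-0.2],[-2.4,9,0],1],[[0,0,-0.307],[-3.6,14,0],1],[[0,0,-0.307],[-4.7,18,0],1],[[0,0,-0.307],[-4.7,19,2],1],[[0,0,-0.307],[-4.7,19,3.5],1],[[0,0,-0.307],[-4.7,19,3.5],1]]';  python3 - <<'E'
from h import *
c=capture("wrist");cv2.imwrite("pics/w3.png",c["frame"][:,:,::-1]);m=mask(c,(105,120,60),(125,255,255))
print(rect(c,m,.041,3))
c=capture("top");cv2.imwrite("pics/t3.png",c["frame"][:,:,::-1])
go((0.6116,.0357,.069),3.9)
E
```

```text
time: 7.05
eef_pos: [0.6096, 0.0357, 0.2708]
ee_rot: [-0.002, 0.683, 0.731, -0.002]
force: [0.8, -0.7, -1.0]
width: 0.0485
gripper_force: 63.6
[(array([644.4,  68.3]), array([98.2,  8. ]), -86.2), (array([573. ,  97.9]), array([29.3,  7.8]), -86.5), (array([653.4, -37.2]), array([27.9,  5. ]), -85.9)]
shift cm [-0.03  0.11  4.9 ] az 0.001 tool x,y,z world [[-0.069, 0.998, 0.0], [0.998, 0.069, -0.002], [-0.002, -0.0, -1.0]] j6 -0.03
```

View pics/w3.png

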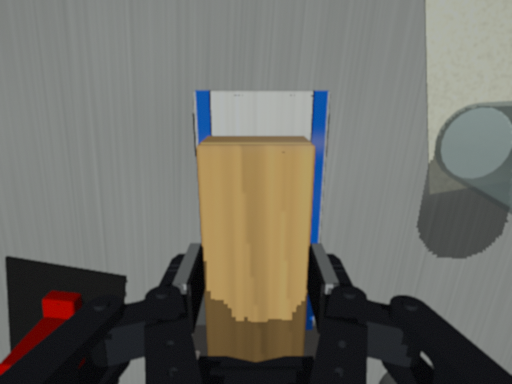

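Rails are visible on both sides of the held stave. The channel centre is at x≈611.9 at y=35.7, so I shift 2 mm and lower.

```bash
python3 -m crank '[[[0,0,0],[0,0.2,2],1],[[0,0,0],[0,0.2,3.8],1],[[0,0,0],[0,0.2,4.4],1],[[0,0,0],[0,0.2,4.6],1],[[0,0,0],[0,0.2,4.7],1],[[0,0,0],[0,0.2,4.7],1]]'
```

```text
time: 7.9
eef_pos: [0.6135, 0.0356, 0.2271]
ee_rot: [0.0, 0.683, 0.731, 0.0]
force: [-0.1, -0.4, -1.6]
width: 0.0483
gripper_force: 63.6
```

```bash
python3 -m crank '[[[0,0,0],[0,-0.1,0.2],1],[[0,0,0],[0,-0.1,0.35],1],[[0,0,0],[0,-0.1,0.35],1]]'; python3 -m crank '[[[0,0,0],[0,0,0],0],[[0,0,0],[0,0,0],-1],[[0,0,0],[0,0,0],-1],[[0,0,0],[0,0,-4],-1],[[0,0,0],[0,0,-10],-1],[[0,0,0],[0,0,-16],-1],[[0,0,0],[0,0,-16],-1]]'; python3 - <<'E'
from h import *
c=capture("wrist");cv2.imwrite("pics/w4.png",c["frame"][:,:,::-1]);
print("stave",rect(c,mask(c,(5,60,90),(25,255,255)),.061,2))
print("rails",rect(c,mask(c,(105,120,60),(125,255,255)),.041,3))
c=capture("top")
roi=(255,210,345,262)
yel=mask(c,(18,100,80),(35,255,255),roi);print("tip",rect(c,yel,.014))
red=mask(c,(0,120,80),(8,255,255),roi)
p=cast(c,np.argwhere(red)[:,::-1],.014);q=p[(p[:,1]<-.15)&(p[:,1]>-.25)]
print("bar front fit",cv2.fitLine((q*1000).astype(np.float32),2,0,.01,.01).ravel())
print("mat",rect(c,mask(c,(0,0,0),(180,255,50),roi)|red|yel,.003,1))
E
```

```text
time: 8.28
eef_pos: [0.6124, 0.0356, 0.2242]
ee_rot: [0.0, 0.683, 0.731, 0.0]
force: [-2.8, 1.2, 7.6]
width: 0.0478
gripper_force: 64.6
time: 9.15
eef_pos: [0.6139, 0.0357, 0.3888]
ee_rot: [0.004, 0.683, 0.731, 0.004]
force: [-0.5, -0.5, 0.0]
width: 0.0856
gripper_force: 0.0
stave [(array([612.9,  34.7]), array([120.6,  48.7]), -86.1), (array([618.8, -79.6]), array([75.2, 37.8]), 3.5)]
rails [(array([577.7,  28.3]), array([169.4,   7.2]), -86.1), (array([646.9,  33.5]), array([168.5,   7.1]), -86.1), (array([ 661.4, -187.2]), array([13.8,  6.1]), -85.0)]
tip [(array([ 442.9, -254.4]), array([24. , 12.1]), 0.9)]
bar front fit [ 5.3875294e-02  9.9854767e-01  4.4540527e+02 -1.9810063e+02]
mat [(array([ 437.5, -180.6]), array([185.8,  97.1]), 83.4)]
```

View pics/w4.png

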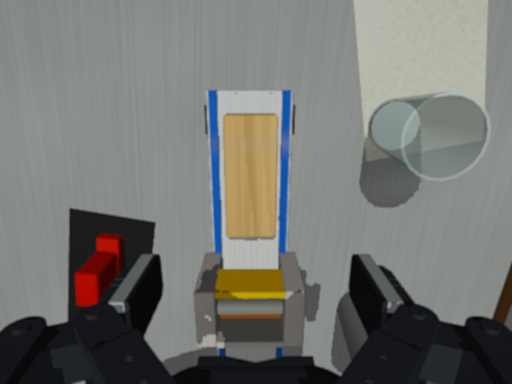

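The stave lies flat at (613,35), parallel to the rails within 0.1° and centred to about 1 mm. Next I go above the stick's handle, near (451,-96).

```bash
python3 - <<'E'
from h import *
go((.4515,-.0956+.0,.17),-3.1)
E
```

```text
shift cm [-12.   -16.93   5.85] az 0.122 tool x,y,z world [[-0.068, 0.998, -0.0], [0.998, 0.068, 0.001], [0.001, 0.0, -1.0]] j6 -0.03
```

```bash
python3 -m crank '[[[0,0,0.06],[-3,-4,0],-1],[[0,0,0.122],[-6,-8.5,0],-1],[[0,0,0.122],[-9,-13,2],-1],[[0,0,0.122],[-12,-17,4],-1],[[0,0,0.122],[-12,-17,5.8],-1],[[0,0,0.122],[-12,-17,5.8],-1],[[0,0,0.122],[-12,-17,5.8],-1]]'; python3 - <<'E'
from h import *
c=capture("wrist");cv2.imwrite("pics/w5.png",c["frame"][:,:,::-1]);
red=mask(c,(0,120,30),(8,255,255))|mask(c,(172,120,30),(180,255,255))
print("all",rect(c,red,.069,2))
go((.4515,-.0956,.048),-3.1)
E
```

```text
time: 10.12
eef_pos: [0.4512, -0.0955, 0.3249]
ee_rot: [-0.0, 0.726, 0.688, -0.0]
force: [0.1, 0.5, -0.3]
width: 0.0854
gripper_force: 0.0
all [(array([ 449.8, -125.1]), array([153. ,  25.1]), 87.8)]
shift cm [-1.000e-02  1.000e-02  1.222e+01] az 0.001 tool x,y,z world [[0.053, 0.999, 0.0], [0.999, -0.053, -0.0], [-0.0, 0.0, -1.0]] j6 -0.18
```

View pics/w5.png

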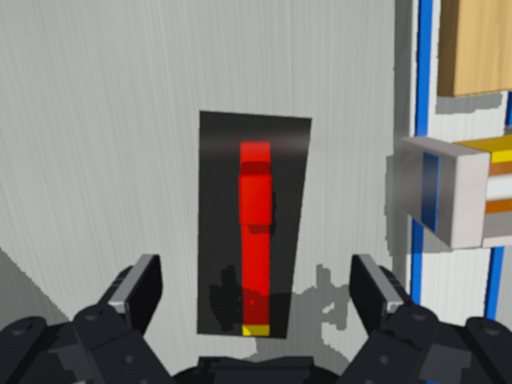

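The stick lies tip-down in the image. Its block top is at about (256,201) and its ends are at rows 142 and 335.

```bash
python3 - <<'E'
from h import *
c=capture("wrist")
print(cast(c,[(241,177),(271,177),(241,226),(271,226),(256,201)],.069)*1000)
print(cast(c,[(256,142),(256,335)],.017)*1000)
print("mat corners TL TR BL BR",cast(c,[(200,111),(311,119),(197,333),(286,338)],.003)*1000)
E
```

```text
[[ 442.34978024  -74.7048221 ]
 [ 463.9097915   -75.8516151 ]
 [ 439.79756677 -112.85929203]
 [ 462.43956413 -114.06323173]
 [ 452.16934779  -93.51323091]]
[[ 454.12208463  -58.01364752]
 [ 443.50908781 -259.50207803]]
mat corners TL TR BL BR [[ 406.5674849   -30.50549598]
 [ 503.46548487  -42.50547767]
 [ 378.36436616 -265.67701296]
 [ 475.73910488 -277.58022513]]
```

```bash
python3 -m crank '[[[0,0,0],[0.1,0.1,5],-1],[[0,0,0],[0.1,0.1,9.5],-1],[[0,0,0],[0.1,0.1,11.6],-1],[[0,0,0],[0.1,0.1,11.6],-1],[[0,0,0],[0.1,0.1,11.6],1],[[0,0,0],[0.1,0.1,11.6],1],[[0,0,0],[0.1,0.1,11.6],1],[[0,0,0],[0.1,0.1,11.6],1]]'; python3 -m crank '[[[0,0,0],[0,0,0],1],[[0,0,0],[0,0,0],1],[[0,0,0],[0,0,0],1]]';python3 -m crank '[[[0,0,0],[0,0,-3],1],[[0,0,0],[0,0,-8],1],[[0,0,0],[0,0,-14],1],[[0,0,0],[0,0,-15],1],[[0,0,0],[0,0,-15],1]]'; python3 - <<'E'
from h import *
f=np.array([.068,-.9977]);p=np.array([.6198,-.084])-.365*f;print(p)
go((*p,.20),-3.1+6.9)
E
```

```text
time: 11.22
eef_pos: [0.4521, -0.0948, 0.2098]
ee_rot: [0.0, 0.726, 0.688, 0.0]
force: [-1.4, 0.2, 5.9]
width: 0.0233
gripper_force: 62.7
time: 11.6
eef_pos: [0.4521, -0.0948, 0.2098]
ee_rot: [0.0, 0.726, 0.688, 0.0]
force: [-0.7, -0.2, 6.1]
width: 0.0232
gripper_force: 62.7
time: 12.22
eef_pos: [0.4517, -0.0947, 0.3595]
ee_rot: [0.0, 0.726, 0.688, 0.0]
force: [0.3, 0.1, -2.4]
width: 0.0233
gripper_force: 61.9
[0.59498   0.2801605]
shift cm [38.21 12.28  0.45] az -0.12 tool x,y,z world [[0.054, 0.999, -0.0], [0.999, -0.054, 0.001], [0.001, -0.0, -1.0]] j6 -0.18
```

```bash
python3 -m crank '[[[0,0,0],[4,1.2,0],1],[[0,0,0],[9,3,0],1],[[0,0,-0.03],[15,5,0],1],[[0,0,-0.06],[21,7,0],1],[[0,0,-0.09],[27,9,0],1],[[0,0,-0.12],[33,10.8,0],1],[[0,0,-0.12],[37,12,0],1],[[0,0,-0.12],[38.2,12.3,0],1]]';python3 -m crank '[[[0,0,0],[0,0,1],1],[[0,0,0],[0,0,3],1],[[0,0,0],[0,0,4.5],1],[[0,0,0],[0,0,4.5],1],[[0,0,0],[0,0,4.5],1]]'; python3 - <<'E'
from h import *
c=capture("top");cv2.imwrite("pics/t6.png",cv2.resize(c["frame"][100:260,80:320,::-1],None,fx=3,fy=3,interpolation=cv2.INTER_CUBIC))
z=get_obs()["eef_pos"][2]-.2068
print("tip",rect(c,mask(c,(18,140,80),(35,255,255),(170,155,240,200)),z+.014,2))
print("stave",rect(c,mask(c,(5,60,90),(17,255,255),(205,155,268,200)),.061))
c=capture("wrist");print("tip wrist",z,rect(c,mask(c,(20,140,80),(35,255,255)),z+.014,2))
print("bar",rect(c,mask(c,(0,120,60),(6,255,255)),z+.014,2))
p=np.array([.6198,-.084])-.36*np.array([.068,-.9977]);go((*p,.2458-.155),3.9)
E
```

```text
time: 13.22
eef_pos: [0.5952, 0.2824, 0.3558]
ee_rot: [-0.001, 0.682, 0.731, -0.002]
force: [0.3, -0.2, -1.0]
width: 0.0235
gripper_force: 61.7
time: 13.85
eef_pos: [0.5956, 0.2797, 0.3144]
ee_rot: [0.0, 0.684, 0.73, 0.0]
force: [-0.6, -0.0, -1.2]
width: 0.0235
gripper_force: 61.7
tip [(array([604.4, 119.7]), array([21.8,  8.1]), 2.0), (array([623. ,  43.1]), array([0., 0.]), 0.0)]
stave [(array([624.9,  33.2]), array([115.5,  20.3]), -88.3)]
tip wrist 0.10801610148977434 []
bar [(array([597.7, 257.8]), array([121.3,  34.5]), -86.3)]
shift cm [-0.48 -0.08  6.92] az -0.002 tool x,y,z world [[-0.066, 0.998, 0.0], [0.998, 0.066, 0.001], [0.001, 0.001, -1.0]] j6 0.36
```

View pics/t6.png

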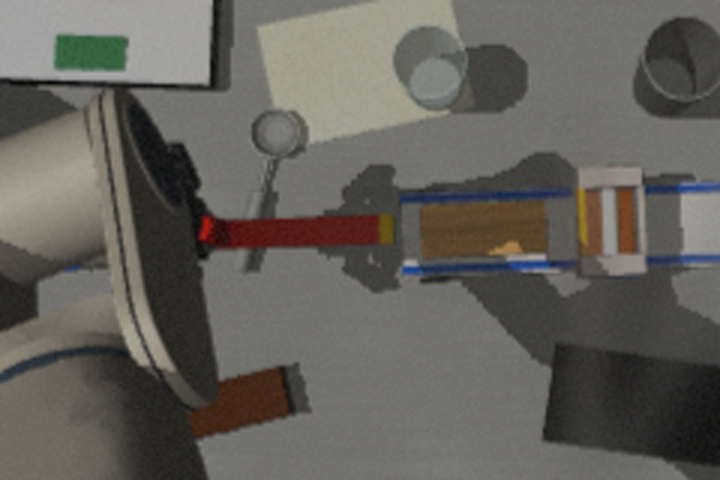

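The stick points straight along the channel, with its tip about 20 mm behind the stave. The spoon lies flat underneath it. I lower to about 2 mm over the deck.

```bash
python3 -m crank '[[[0,0,0],[0,0.1,3],1],[[0,0,0],[0,0.1,5.5],1],[[0,0,0],[0,0.1,6.6],1],[[0,0,0],[0,0.1,6.9],1],[[0,0,0],[0,0.1,6.9],1]]'; python3 -m crank '[[[0,0,0],[-0.8,0.03,0],1],[[0,0,0],[-1.8,0.05,0],1],[[0,0,0],[-3,0.05,0],1],[[0,0,0],[-4.5,0.05,0],1],[[0,0,0],[-6,0.05,0],1],[[0,0,0],[-7.5,0.05,0],1],[[0,0,0],[-9,0.05,0],1],[[0,0,0],[-9,0.05,0],1]]'; python3 - <<'E'
from h import *
c=capture("top");cv2.imwrite("pics/t7.png",cv2.resize(c["frame"][130:230,130:370,::-1],None,fx=3,fy=3,interpolation=cv2.INTER_CUBIC))
print("tip",rect(c,mask(c,(18,140,60),(35,255,255),(205,155,268,200)),.053,2))
p=np.array([.6198,-.084])-.09*np.array([.068,-.9977]);go((*p,.2448-.155),3.9)
E
```

```text
time: 14.58
eef_pos: [0.5967, 0.2803, 0.246]
ee_rot: [0.0, 0.683, 0.73, 0.001]
force: [-0.1, -0.6, -1.2]
width: 0.023
gripper_force: 61.7
time: 15.58
eef_pos: [0.6028, 0.1889, 0.245]
ee_rot: [-0.0, 0.684, 0.73, -0.0]
force: [-0.2, 0.1, -1.7]
width: 0.0232
gripper_force: 61.8
tip [(array([611.2,  28.6]), array([20.4,  8.7]), 1.7), (array([627.5,  18.9]), array([0., 0.]), 0.0)]
shift cm [-18.41  -0.1    0.03] az -0.003 tool x,y,z world [[-0.065, 0.998, -0.0], [0.998, 0.065, -0.001], [-0.001, -0.0, -1.0]] j6 0.22
```

View pics/t7.png

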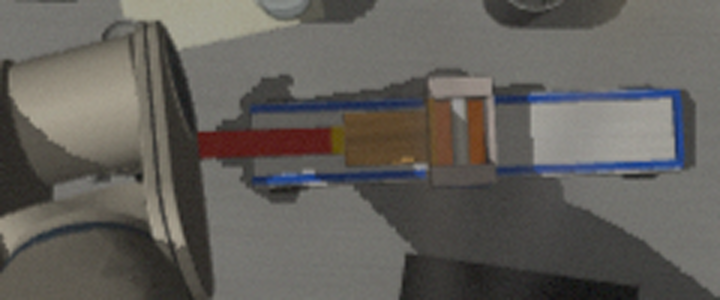

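The tip is seated on the stave's tail and the nose is entering the guard squarely. I keep pushing.

```bash
python3 -m crank '[[[0,0,0],[-1,0,0],1],[[0,0,0],[-2.5,0,0],1],[[0,0,0],[-4,0,0],1],[[0,0,0],[-5.5,0,0],1],[[0,0,0],[-7,0,0],1],[[0,0,0],[-8.5,0,0],1],[[0,0,0],[-10,0,0],1],[[0,0,0],[-11,0,0],1]]'; python3 -m crank '[[[0,0,0],[-1,0,0],1],[[0,0,0],[-2,0,0],1],[[0,0,0],[-3.2,0,0],1],[[0,0,0],[-4.4,0,0],1],[[0,0,0],[-5.6,0,0],1],[[0,0,0],[-6.6,0,0],1],[[0,0,0],[-7.2,0,0],1],[[0,0,0],[-7.2,0,0],1]]'; python3 - <<'E'
from h import *
c=capture("top");cv2.imwrite("pics/t8.png",cv2.resize(c["frame"][130:230,130:370,::-1],None,fx=3,fy=3,interpolation=cv2.INTER_CUBIC))
print("stave",rect(c,mask(c,(5,60,60),(25,255,255),(298,155,360,200)),.061,3))
p=np.array([.6198,-.084])-.09*np.array([.068,-.9977]);go((*p,.2448-.155),3.9)
E
```

```text
time: 16.62
eef_pos: [0.6101, 0.0795, 0.2452]
ee_rot: [-0.0, 0.684, 0.73, -0.0]
force: [0.2, 0.8, -1.2]
width: 0.0231
gripper_force: 61.7
time: 17.62
eef_pos: [0.6148, 0.0082, 0.2452]
ee_rot: [0.0, 0.684, 0.73, -0.0]
force: [-0.1, -0.5, -1.0]
width: 0.0231
gripper_force: 61.7
stave [(array([ 625. , -204.1]), array([146.4,  55.4]), -86.9)]
shift cm [-0.26 -0.13  0.04] az -0.002 tool x,y,z world [[-0.066, 0.998, -0.0], [0.998, 0.066, -0.0], [-0.0, -0.0, -1.0]] j6 -0.07
```

View pics/t8.png

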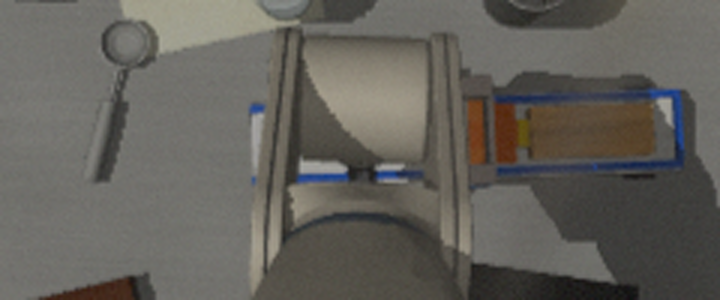

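The stave is out on the outfeed, its tail about 41 mm past the exit with the yellow tip behind it. I withdraw the stick straight back.

```bash
python3 -m crank '[[[0,0,0],[1,0,0],1],[[0,0,0],[3,0,0],1],[[0,0,0],[6,0,0],1],[[0,0,0],[9,0,0],1],[[0,0,0],[12,0,0],1],[[0,0,0],[15,0,0],1],[[0,0,0],[17,0,0],1],[[0,0,0],[18,0,0],1]]'; python3 -m crank '[[[0,0,0],[1,0,-3],1],[[0,0,0],[1,0,-7],1],[[0,0,0],[1,0,-12],1],[[0,0,0],[1,0,-12],1]]'; python3 - <<'E'
from h import *
c=capture("top");cv2.imwrite("pics/t9.png",cv2.resize(c["frame"][130:230,130:370,::-1],None,fx=3,fy=3,interpolation=cv2.INTER_CUBIC))
print("stave",rect(c,mask(c,(5,60,60),(25,255,255),(300,155,360,200)),.061,3))
go((.4521,-.0948,.12),-3.1)
E
```

```text
time: 18.68
eef_pos: [0.6025, 0.1901, 0.2452]
ee_rot: [0.0, 0.683, 0.731, 0.0]
force: [0.0, -0.9, -1.0]
width: 0.0229
gripper_force: 61.7
time: 19.18
eef_pos: [0.6036, 0.1985, 0.3698]
ee_rot: [0.002, 0.684, 0.73, 0.004]
force: [-0.2, 0.3, -1.4]
width: 0.0231
gripper_force: 61.9
stave [(array([ 627.9, -214.6]), array([125. ,  50.2]), -86.4)]
shift cm [-28.26 -16.98   9.13] az 0.12 tool x,y,z world [[-0.065, 0.998, 0.001], [0.998, 0.065, 0.004], [0.004, 0.001, -1.0]] j6 0.23
```

View pics/t9.png

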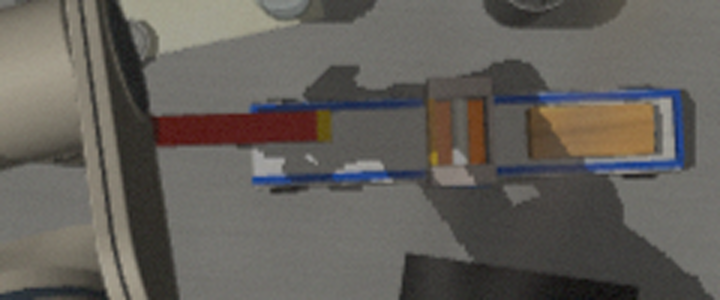

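The stave lies between the rails on the outfeed. No orange shows beyond the guard, so the flap has dropped. I carry the stick back over its mat at safe height.

```bash
python3 -m crank '[[[0,0,0.03],[-4,-2.5,0],1],[[0,0,0.06],[-8.5,-5,0],1],[[0,0,0.09],[-13,-7.7,0],1],[[0,0,0.12],[-17.5,-10.5,0],1],[[0,0,0.12],[-22,-13.3,0],1],[[0,0,0.12],[-26,-15.6,0],1],[[0,0,0.12],[-28.3,-17,0],1],[[0,0,0.12],[-28.3,-17,0],1]]'; python3 - <<'E'
from h import *
go((.4521,-.0948,.0548),-3.1)
E
```

```text
time: 20.23
eef_pos: [0.4499, -0.0965, 0.364]
ee_rot: [-0.001, 0.727, 0.687, -0.001]
force: [0.0, 0.3, -1.9]
width: 0.0234
gripper_force: 61.7
shift cm [ 0.18  0.25 15.42] az -0.003 tool x,y,z world [[0.057, 0.998, 0.0], [0.998, -0.057, -0.003], [-0.003, 0.001, -1.0]] j6 -0.18
```

```bash
python3 -m crank '[[[0,0,0],[0.2,0.1,5],1],[[0,0,0],[0.2,0.1,10],1],[[0,0,0],[0.2,0.1,13.5],1],[[0,0,0],[0.2,0.1,14.7],1],[[0,0,0],[0.2,0.1,15.1],1],[[0,0,0],[0.2,0.1,15.1],1]]'; python3 - <<'E'
from h import *
go((.4521,-.0948,.0548),-3.1)
E
```

```text
time: 20.98
eef_pos: [0.4529, -0.0932, 0.2149]
ee_rot: [0.0, 0.726, 0.688, 0.0]
force: [0.2, -0.8, -1.5]
width: 0.0234
gripper_force: 61.7
shift cm [-0.16 -0.07  0.51] az 0.0 tool x,y,z world [[0.054, 0.999, -0.0], [0.999, -0.054, 0.001], [0.001, -0.0, -1.0]] j6 -0.18
```

```bash
python3 -m crank '[[[0,0,0],[-0.1,-0.1,0.3],1],[[0,0,0],[-0.1,-0.1,0.5],1],[[0,0,0],[-0.1,-0.1,0.5],1]]'; python3 -m crank '[[[0,0,0],[0,0,0],0.3],[[0,0,0],[0,0,0],-0.3],[[0,0,0],[0,0,0],-1],[[0,0,0],[0,0,0],-1],[[0,0,0],[0,0,-3],-1],[[0,0,0],[0,0,-8],-1],[[0,0,0],[0,0,-14],-1],[[0,0,0],[0,0,-18],-1]]'; python3 -m crank '[[[0,0,0],[-5,-4,0],-1],[[0,0,0],[-10,-6,0],-1],[[0,0,0],[-16,-8,0],-1],[[0,0,0],[-22,-10,0],-1],[[0,0,0],[-28,-10,0],-1],[[0,0,0],[-28,-10,0],-1]]'; python3 - <<'E'
from h import *
c=capture("top");roi=(250,205,350,265)
red=mask(c,(0,120,80),(8,255,255),roi)|mask(c,(170,120,80),(180,255,255),roi);yel=mask(c,(18,100,80),(35,255,255),roi)
print("stick",rect(c,red|yel,.014,2),"tip",rect(c,yel,.014))
print("light",rect(c,mask(c,(5,60,60),(25,255,255),(302,155,360,200)),.061))
print("dark",rect(c,mask(c,(0,60,20),(20,255,120),(125,215,185,255)),.026))
c=capture("scene")
om=mask(c,(10,140,100),(22,255,255),(215,155,275,210));ys,xs=om.nonzero();print("orange px",len(xs),xs.min(),xs.max(),ys.min(),ys.max())
import cv2; cv2.imwrite("pics/s10.png",c["frame"][:,:,::-1])
E
```

```text
time: 21.35
eef_pos: [0.4515, -0.0944, 0.2098]
ee_rot: [0.0, 0.726, 0.688, 0.0]
force: [-1.3, -0.2, 4.9]
width: 0.0233
gripper_force: 62.3
time: 22.35
eef_pos: [0.4514, -0.0943, 0.3918]
ee_rot: [0.001, 0.726, 0.688, 0.001]
force: [0.5, -1.0, -0.4]
width: 0.085
gripper_force: 0.0
time: 23.1
eef_pos: [0.3358, -0.3721, 0.3894]
ee_rot: [0.001, 0.727, 0.686, -0.0]
force: [-0.3, 0.5, 0.2]
width: 0.0853
gripper_force: 0.0
stick [(array([ 447. , -169.8]), array([181.1,  28.3]), 87.9), (array([453.1, -68.7]), array([23.9, 15. ]), 1.5)] tip [(array([ 442.6, -254.3]), array([25.3, 10.7]), -10.5)]
light [(array([ 627.8, -214.6]), array([125. ,  50.1]), -86.4)]
dark [(array([434.3, 280.9]), array([123.4,  49.2]), -74.4)]
orange px 12 238 253 172 178
```

The stick is back within 1 mm of where it started. As a last check, I compare the flap's appearance with the first scene picture, by numbers only.

```bash
python3 - <<'E'
import cv2,numpy as np
a=cv2.imread("pics/scene0.png");b=cv2.imread("pics/s10.png")
for i in(a,b):
    h=cv2.cvtColor(i,cv2.COLOR_BGR2HSV);m=cv2.inRange(h[155:210,215:275],(8,120,80),(24,255,255));y,x=m.nonzero();print(len(x),x.mean()+215,y.mean()+155,y.max()+155)
d=np.abs(a.astype(int)-b)[162:200,222:262].max(2);ys,xs=np.where(d>40);print(d.mean(),len(xs),list(zip(xs+222,ys+162))[:20])
E
```

```text
157 245.9108280254777 179.2675159235669 187
158 245.99367088607596 179.1139240506329 187
6.744736842105263 82 [(np.int64(222), np.int64(162)), (np.int64(223), np.int64(162)), (np.int64(225), np.int64(162)), (np.int64(226), np.int64(162)), (np.int64(227), np.int64(162)), (np.int64(228), np.int64(162)), (np.int64(222), np.int64(163)), (np.int64(223), np.int64(163)), (np.int64(224), np.int64(163)), (np.int64(226), np.int64(163)), (np.int64(227), np.int64(163)), (np.int64(228), np.int64(163)), (np.int64(229), np.int64(163)), (np.int64(222), np.int64(164)), (np.int64(223), np.int64(164)), (np.int64(224), np.int64(164)), (np.int64(225), np.int64(164)), (np.int64(227), np.int64(164)), (np.int64(228), np.int64(164)), (np.int64(229), np.int64(164))]
```

The orange flap looks the same as at the start (157 and 158 px, same position), so it hangs shut.

```bash
python3 -c "
from station import *
print(hand_in())"
```

```text
the job is handed in; nothing more can be done
None
```

The job is handed in at about 23 s: the light stave lies wholly on the outfeed deck, its tail about 40 mm past the exit, the flap is shut and the stick is back on its mat, but I viewed 12 pictures, two over the limit of 10.

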